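Set out the pH bench for calibration

TASK

Get the pH bench ready for calibration: move the brown sample jar from the stirrer to the middle of the cork mat, and put the yellow buffer bottle in its place on the centre of the stirrer's round plate. Then stand the red bottle on the bench between the stirrer and the pH meter, and the blue bottle on the opposite side of the stirrer, each centred on that side of the stirrer's case with a gap of 4 cm between bottle and case. Set everything down upright rather than dropping it, knock nothing over, and leave the pink tip rack and the dropper bottle where they are.

Things in the scene. Friction and masses are not known exactly. Their poses are not given: they have to be found in the camera images.
- jar: brown sample jar with a wide white lid, closed, loose, about 0.14 kg: 50 mm diameter up to 60 mm, lid 47 mm diameter, 75 mm high in all. At the start it stands on the stirrer's plate. Origin at the centre of its underside, z up
- yellow: yellow plastic buffer bottle (pH 7), loose, round, about 0.12 kg: body 50 mm diameter from the base up to 60 mm with a white band round it, sloping shoulder, yellow cap 33 mm diameter, 85 mm high in all. Origin at the centre of its underside, z up
- red: red plastic buffer bottle (pH 4), loose, round, about 0.12 kg: body 50 mm diameter from the base up to 60 mm with a white band round it, sloping shoulder, red cap 33 mm diameter, 85 mm high in all. Origin at the centre of its underside, z up
- blue: blue plastic buffer bottle (pH 10), loose, round, about 0.12 kg: body 50 mm diameter from the base up to 60 mm with a white band round it, sloping shoulder, blue cap 33 mm diameter, 85 mm high in all. Origin at the centre of its underside, z up
- stirrer: magnetic stirrer, fixed: white square case 120 x 120 mm, 40 mm high, carrying a dark round plate 100 mm diameter, plate top 45 mm above the bench. Origin at the centre of its underside; x points away from the robot (two black knobs stick out 8 mm on the -x face), y to its left, z up; turned up to 17 degrees. The meter stands on its +y or its -y side; bottles beside it: on its y axis
- meter: pH meter, fixed: black desk instrument 140 mm (x) x 120 mm (y) with a sloping face with greenish screen and keys, rising from about 30 mm at the robot's side to 65 mm at the back; behind it, 85 mm from its origin along +x, a steel post 150 mm high with a blue electrode. Origin at the centre of its underside, z up
- mat: round cork mat, fixed flat on the bench: 90 mm diameter, 5 mm thick, on the side of the stirrer away from the meter. Origin at the centre of its underside
- tiprack: bystander, loose: pink pipette tip rack with white tips, 80 x 125 mm, 51 mm high, beyond the stirrer. Origin at the centre of its underside
- dropper: bystander, loose: small white dropper bottle, 40 mm diameter, with green cap, 85 mm high, at the left end of the front row. Origin at the centre of its underside
There are look-alikes about, which are no part of the job. There is more than one size of the yellow; the job needs the largest.

How it is judged:
At the end, for the whole second after the job is handed in: Jar on the cork mat within 15 mm of its centre; yellow on the stirrer plate within 12 mm of centre; red on the meter's side of the stirrer, blue opposite, each with a 40 mm gap (+-15) to the case and within 15 mm of the middle of that side; all upright (0.1 rad), at rest, released (horizontal distance between jar and mat below 0.015 m and z of jar in the frame of mat between 0.001 and 0.009 m and horizontal distance between yellow and stirrer below 0.012 m and z of yellow in the frame of stirrer between 0.041 and 0.049 m and x of red in the frame of stirrer between -0.015 and 0.015 m and z of red in the frame of stirrer between -0.004 and 0.004 m and x of blue in the frame of stirrer between -0.015 and 0.015 m and z of blue in the frame of stirrer between -0.004 and 0.004 m and ((y of meter in the frame of stirrer above 0 m and y of red in the frame of stirrer between 0.11 and 0.14 m and y of blue in the frame of stirrer between -0.14 and -0.11 m) or (y of meter in the frame of stirrer below 0 m and y of red in the frame of stirrer between -0.14 and -0.11 m and y of blue in the frame of stirrer between 0.11 and 0.14 m)) and angle between each of jar, yellow, red, blue's own z axis and vertical below 0.1 rad and linear speed of each of jar, yellow, red, blue below 0.02 m/s); the robot touches nothing.
It fails at once if a bottle or the jar is knocked over (tilted more than 0.6 rad) (angle between any of jar, yellow, red, blue, dropper's own z axis and vertical above 0.6 rad).
It fails at once if a bottle or the jar is dropped (falls free faster than 0.6 m/s, about 18 mm) ((linear speed of jar above 0.6 m/s and contact force between the fingers and jar below 0.05 N) or (linear speed of yellow above 0.6 m/s and contact force between the fingers and yellow below 0.05 N) or (linear speed of red above 0.6 m/s and contact force between the fingers and red below 0.05 N) or (linear speed of blue above 0.6 m/s and contact force between the fingers and blue below 0.05 N)).
It fails at once if the tip rack or dropper bottle is moved more than 15 mm (distance of any of tiprack, dropper from where it was at the start of the episode above 0.015 m).
It also fails if it takes over 104 s, if anything falls off the work surface, if the arm or the gripper's body presses on something with over 40 N, if the wrist force passes 120 N, or if a joint passes its speed limit or range.

ROBOT

A 7-joint arm with a two-finger parallel gripper is mounted at the origin on the work surface. World frame = base frame: x ahead of the robot, y to its left, z up, the work surface at z = 0. Lengths are in m, angles in rad, forces in N, time in s.
With the tool pointing down it reaches from about 0.425 to 0.925 m from the base axis. Payload 6.8 kg.
Tool frame: the origin (TCP) lies on the front face of the gripper's body, between the roots of the fingers; the fingertips stand 73 mm ahead of it and the grasp point (between the pads) lies 54 mm ahead of it (env.nose_length is the distance from the TCP to the fingertips, in m); z points along the fingers, y is the line along which they close (so a half turn about z gives the same grasp; the last joint's range is limited). The gripper opens to 85 mm and grips with 20 to 120 N. Pads are 22 mm wide; open, the fingers measure 114 mm over their backs; the gripper's body (76 mm by 85 mm) begins 54 mm behind the grasp point. The pads swing forward as they close: fully open they stand 13 mm farther back than shut.
Start: joints at [-1.374, 0.477, 0.022, 1.555, -0.011, 1.109, -0.083], TCP at [0.203, 0.644, 0.304] pointing down, gripper open.
Joint ranges: [-2.96, 2.96], [-0.34, 2.1], [-1.41, 1.46], [0.24, 2.44], [-1.37, 4.51], [0.17, 1.92], [-2.96, 2.96]. Speed limits (rad/s): [2.39, 2.39, 3.14, 3.14, 3.14, 3.14, 3.14].

INTERFACE

Orientations are given as a unit quaternion [w, x, y, z].
In Python, from cell import env, kin, camera, calibration, job gives the robot as it stands. The module is installed in compiled form; this text tells all that it offers. Calls block until the motion is done:
- env.reach(position, orientation): joint-space move of the TCP to a pose.
- env.movel(position, velocity=0.15, rot=None, stop_force=None): straight line of the TCP; rot=None keeps the orientation; velocity is the mean speed in m/s. With stop_force (N) it stops when the force on the tool has changed by that much, and returns True; else False.
- env.goto_joints(angles): joint-space move.
- env.grip(opening, f_grip=None): finger opening in m; f_grip is the grip in N (None keeps the last); returns when the fingers have stopped.
- env.dwell(seconds).
- kin.inverse_kinematics(position, orientation): joint angles nearest the present ones, or None.
- env.get_state(): the state.
- camera(name): name is "side" or "top"; returns (picture, depth): 400x640x3 uint8, blue, green, red; 400x640 float32, m along the optical axis (not along the pixel's ray), 0 where there is no reading.
- calibration(name): a dict with "fx", "fy", "cx", "cy" (pixels), "k1" (the pictures are not rectified: a ray, as slopes to the right and down, at radius r is drawn at 1 + k1 r^2 times it, then the intrinsics apply), "rvec" (rotation vector, rad) and "tvec" (3), from world to camera coordinates, as OpenCV has them. Camera axes: x right, y down, z forward; pixel columns grow to the right and rows downward; lengths in m; the calibration is good to about 2 mm. A picture is of the moment at which its call begins. calibration takes no time and is no camera call.
A pose or a line that the arm cannot do raises env.PlanningError and nothing moves.
- job.job_done(): hands the job in; it is judged then, once.
The state is a dict: "time": time; "qpos": joint angles; "joint_velocities": joint speeds; "joint_torque": joint torques, N m; "tcp_pos": TCP position; "orientation": TCP orientation; "force": force on the tool from outside, world axes, zero at the start; "torque": the same for the moment, N m; "opening": finger opening in m; "gripper_force": force on a finger pad.
Only numpy, scipy, OpenCV 4.12 (cv2) and the standard library are available. Lean on these libraries where they do the work, as an engineer would, in place of code of your own. Each camera call takes 0.05 s, during which the arm holds its last target. There are 200 camera calls.

## Working session

There is one attempt and no reset: what is moved stays moved. The work goes in short steps, each a Python script; the robot and the scene stay as the last script left them, time stands still between calls to the robot, and variables do not carry over. Pictures are saved under pics/ and viewed, at most 14 in all, crops included, and the job is handed in when it is done.

```bash
mkdir -p pics
python3 - <<'E'
from cell import env,camera,calibration
import cv2,numpy as np
for n in("top","side"):
    p,d=camera(n); cv2.imwrite(f"pics/{n}0.png",p); np.save(f"{n}0.npy",d); print(n,calibration(n))
s=env.get_state(); print(s["time"],s["tcp_pos"],s["orientation"])
E
```

```text
top {'fx': 500.92083249937843, 'fy': 500.92083249937843, 'cx': 318.05739936182204, 'cy': 205.6862145447844, 'k1': 0.01715125781309782, 'rvec': array([ 2.09489217, -2.15263667,  0.21547495]), 'tvec': array([0.08231294, 0.56011591, 1.389802  ])}
side {'fx': 518.5830290881304, 'fy': 518.5830290881304, 'cx': 324.4147440910345, 'cy': 200.46238482964782, 'k1': -0.0775257793205779, 'rvec': array([ 2.16416629, -0.82382123,  0.35442118]), 'tvec': array([-0.39316345,  0.32277895,  0.9296728 ])}
0.1 [0.20241751 0.64348508 0.30299912] [-8.24204463e-05  1.51802198e-01  9.88410525e-01 -8.49054859e-04]
```

View pics/top0.png

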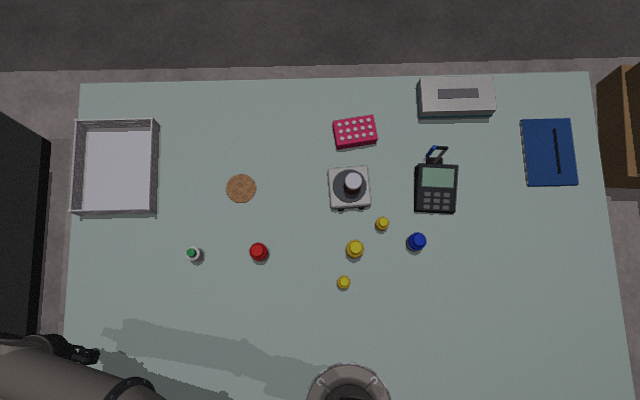

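View pics/side0.png

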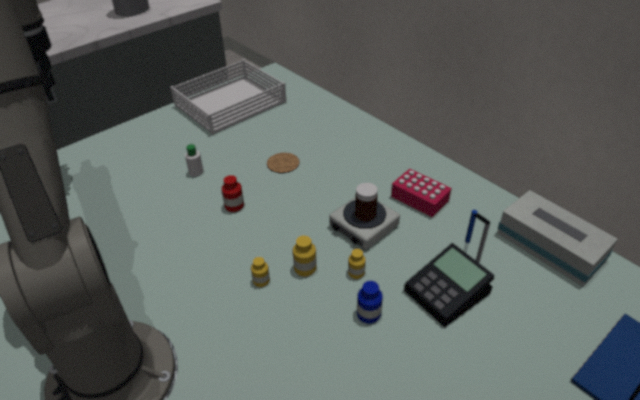

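The top view shows: jar lid (353,182) on the stirrer (349,188), mat (241,188), meter (436,188), red (259,252), blue (417,242), dropper (194,254) and tip rack (355,131). There are three yellows: the largest at (355,249), small ones at (383,224) and (344,282). The side view agrees: largest yellow (304,256), red (232,194), blue (370,302). Next I'll measure from both depth views and enlarged crops.

```bash
cat > h.py <<'E'
from cell import env,kin,camera,calibration,job
import cv2,numpy as np
def cam(n):
    c=calibration(n); K=np.array([[c["fx"],0,c["cx"]],[0,c["fy"],c["cy"]],[0,0,1.]])
    return K,np.array([c["k1"],0,0,0,0.]),cv2.Rodrigues(c["rvec"])[0],c["tvec"],c["rvec"]
def rays(n,uv):
    K,D,R,t,_=cam(n)
    q=cv2.undistortPoints(np.array(uv,float).reshape(-1,1,2),K,D)[:,0]
    return -R.T@t, np.c_[q,np.ones(len(q))]@R   # world dirs with unit depth
def on_plane(n,uv,z):
    o,d=rays(n,uv); return o+d*((z-o[2])/d[:,2])[:,None]
def cloud(n,d):
    v,u=np.mgrid[:400,:640]; o,r=rays(n,np.c_[u.ravel(),v.ravel()])
    return (o+r*d.ravel()[:,None]).reshape(400,640,3)
def tri(ut,us):
    o1,d1=rays("top",[ut]);o2,d2=rays("side",[us]);d1=d1[0];d2=d2[0]
    s=np.linalg.lstsq(np.c_[d1,-d2],o2-o1,rcond=None)[0]; a=o1+s[0]*d1;b=o2+s[1]*d2
    return (a+b)/2,np.linalg.norm(a-b)
E
python3 - <<'E'
from h import *
P={n:cloud(n,np.load(n+"0.npy")) for n in("top","side")}
t=P["top"]; s=P["side"]
np.set_printoptions(precision=4,suppress=True)
print("bench z",[np.median(P["top"][300:340,450:550,2]),np.median(P["side"][300:380,200:300,2])])
for k,(u,v) in dict(jar=(353,182),yel=(355,249),y2=(383,224),y3=(344,282),red=(259,252),blue=(417,242),drop=(194,254),mat=(241,188),rack=(355,131)).items():
    c=t[v,u]; out=[]
    for n in P:
        q=P[n].reshape(-1,3); m=(np.hypot(*(q[:,:2]-c[:2]).T)<.05); q=q[m]; zt=np.percentile(q[:,2],99.5)
        top=q[q[:,2]>zt-.008]; out+=[n,round(zt,4),top[:,:2].mean(0),len(top)]
    print(k,c,*out)
for k,(u,v),lo,hi in[("case",(349,188),.03,.041),("plate",(349,188),.0425,.055)]:
    q=t.reshape(-1,3); c=t[v,u]; m=(np.hypot(*(q[:,:2]-c[:2]).T)<.1)&(q[:,2]>lo)&(q[:,2]<hi); q=q[m]
    print(k,len(q),np.median(q[:,2]),cv2.minAreaRect(q[:,:2].astype(np.float32)))
for n,(x0,y0,x1,y1),f in[("top",(310,150,470,270),5),("side",(200,140,400,290),4)]:
    cv2.imwrite(f"pics/{n}c.png",cv2.resize(cv2.imread(f"pics/{n}0.png")[y0:y1,x0:x1],None,fx=f,fy=f,interpolation=cv2.INTER_CUBIC))
E
```

```text
bench z [np.float64(-0.0012617877307168346), np.float64(-0.0010912765651325262)]
jar [ 0.6152 -0.0315  0.1136] top 0.1246 [ 0.6189 -0.0322] 174 side 0.1215 [ 0.6179 -0.0341] 260
yel [ 0.4313 -0.0318  0.0822] top 0.0884 [ 0.437  -0.0343] 93 side 0.086 [ 0.436  -0.0358] 165
y2 [ 0.5021 -0.1158  0.0652] top 0.066 [ 0.5102 -0.1177] 51 side 0.0637 [ 0.5088 -0.1191] 97
y3 [0.3422 0.0012 0.0647] top 0.0667 [0.3448 0.0002] 51 side 0.0638 [ 0.3436 -0.0009] 100
red [0.4301 0.2345 0.0837] top 0.0882 [0.4365 0.2399] 101 side 0.0863 [0.4352 0.2382] 120
blue [ 0.446  -0.2049  0.0845] top 0.0892 [ 0.4532 -0.2125] 89 side 0.0858 [ 0.4523 -0.2142] 211
drop [0.4305 0.4159 0.0744] top 0.0867 [0.4357 0.4254] 58 side 0.0861 [0.4355 0.4207] 55
mat [0.6315 0.2957 0.0066] top 0.0116 [0.6324 0.2955] 361 side 0.0086 [0.6314 0.294 ] 533
rack [ 0.7876 -0.0495  0.0469] top 0.0576 [ 0.7901 -0.0504] 107 side 0.0526 [ 0.7905 -0.048 ] 424
case 687 0.03783196609776729 ((0.6188729405403137, -0.02699485421180725), (0.1283768117427826, 0.1202726736664772), 2.8608620166778564)
plate 463 0.04500438811939178 ((0.6226771473884583, -0.026989635080099106), (0.11488163471221924, 0.11071905493736267), 5.095950603485107)
```

View pics/topc.png

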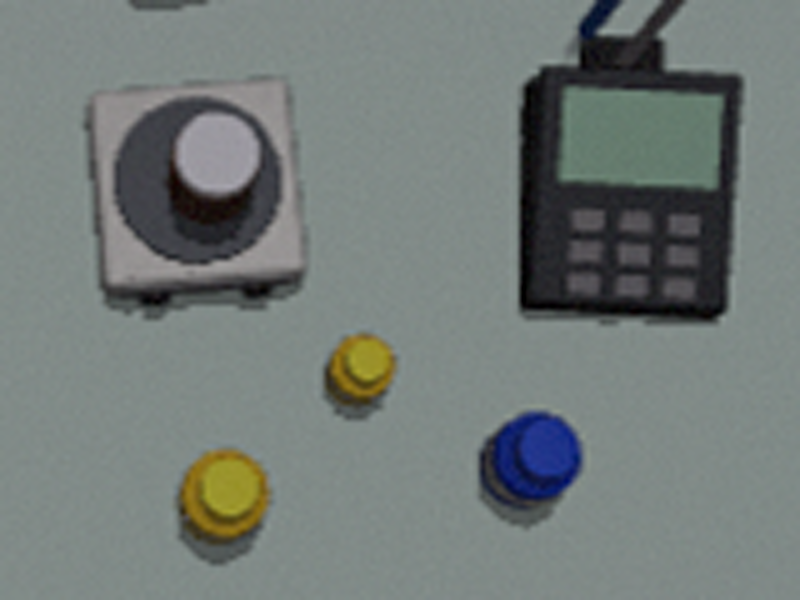

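View pics/sidec.png

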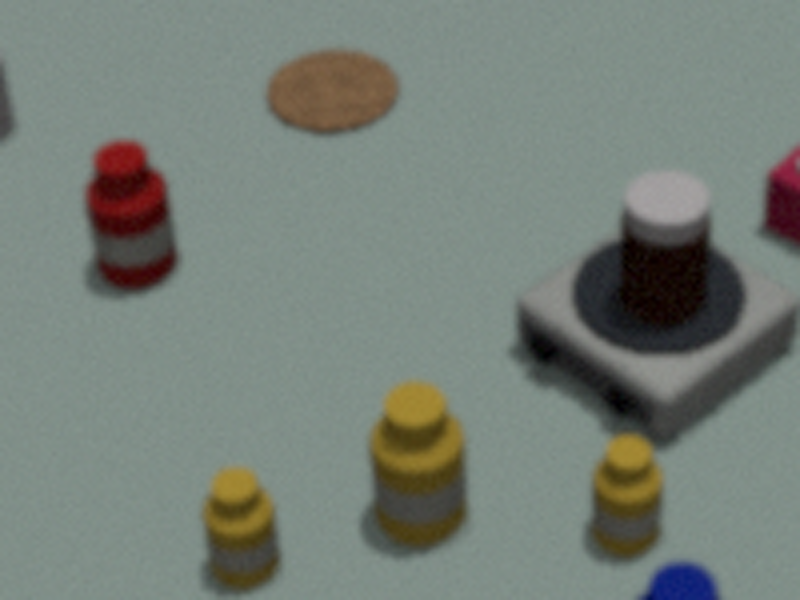

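In the top crop I read the case-top corners at about (93,96), (288,78), (305,268) and (108,285). The plate centre is at (198,180), the jar lid at (217,154), the yellow cap at (231,488) and the blue cap at (549,452). In the side crop, the cap tops are yellow (416,400), jar lid (667,197) and red (121,158), and the mat centre is (333,91).

Run:
```python
from h import *
np.set_printoptions(precision=4,suppress=True)
T=lambda u,v:(310+(u+.5)/5-.5,150+(v+.5)/5-.5); S=lambda u,v:(200+(u+.5)/4-.5,140+(v+.5)/4-.5)
print("yel",tri(T(231,488),S(416,400)),"jar",tri(T(217,154),S(667,197)))
print("plate",tri(T(198,180),S(660,295)),on_plane("top",[T(198,180)],.045),on_plane("side",[S(660,295)],.045))
c=on_plane("top",[T(*p) for p in[(93,96),(288,78),(305,268),(108,285)]],.04); print(c,c.mean(0))
e=[(c[0]-c[3]),(c[1]-c[2])]; print([np.degrees(np.arctan2(x[1],x[0])) for x in e]); e=[(c[0]-c[1]),(c[3]-c[2])]; print([np.degrees(np.arctan2(-x[0],x[1])) for x in e],[np.linalg.norm(x) for x in e])
print("blue",on_plane("top",[T(549,452)],.085),"mat",on_plane("side",[S(333,91)],.005))
# colour masks for mat, red cap and white case
im=cv2.imread("pics/top0.png").astype(int); B,G,R=im[...,0],im[...,1],im[...,2]
m=(R-B>35)&(np.abs(np.arange(640)-241)<30)[None]&(np.abs(np.arange(400)-188)<30)[:,None]
v,u=np.where(m); print("mat",len(u),on_plane("top",[(u.mean(),v.mean())],.005))
dt=np.load("top0.npy");p=cloud("top",dt)
for k,(uu,vv) in dict(red=(259,252),blue=(417,242),yel=(355,249)).items(): # body+cap widths
    q=p[vv-14:vv+15,uu-14:uu+15].reshape(-1,3); q=q[q[:,2]>.077]; print(k,q[:,:2].mean(0),q[:,:2].min(0),q[:,:2].max(0))
```

```text
yel (array([ 0.4366, -0.0344,  0.0867]), np.float64(0.001984449126648782)) jar (array([ 0.6193, -0.0317,  0.1184]), np.float64(0.001597413015949605))
plate (array([ 0.6232, -0.0266,  0.0395]), np.float64(0.001319554282949788)) [[ 0.6213 -0.0258  0.045 ]] [[ 0.6195 -0.0309  0.045 ]]
[[ 0.6751  0.0339  0.04  ]
 [ 0.6831 -0.0819  0.04  ]
 [ 0.5682 -0.0864  0.04  ]
 [ 0.5612  0.0287  0.04  ]] [ 0.6219 -0.0264  0.04  ]
[np.float64(2.57770177540117), np.float64(2.28241338082351)]
[np.float64(3.9448087906272753), np.float64(3.4978703288293533)] [np.float64(0.11599238759143983), np.float64(0.11538190393378875)]
blue [[ 0.4513 -0.2119  0.085 ]] mat [[0.6308 0.2926 0.005 ]]
mat 653 [[0.6317 0.2974 0.005 ]]
red [0.4325 0.2356] [0.2851 0.0838] [0.4526 0.2544]
blue [ 0.452  -0.2095] [ 0.2851 -0.2287] [0.4686 0.0838]
yel [ 0.4328 -0.0309] [ 0.2851 -0.0486] [0.4534 0.0838]
```

Both views agree to about 3 mm, the stirrer is turned about 3°, and the meter is on its −y side. First the jar to the mat.

```bash
cat >> h.py <<'E'
HOV=.27
def quat(deg):
    f=np.radians((deg+90)/2); return np.array([0,np.cos(f),np.sin(f),0])
def pick(xy,zb,h,deg):
    env.grip(.085)
    env.reach([*xy,HOV],quat(deg)); env.movel([*xy,zb+h+.03],.2); env.movel([*xy,zb+h],.06)
    env.grip(.03,40); s=env.get_state(); print("grip",s["opening"],s["gripper_force"],s["time"])
    assert s["opening"]>.04
    env.movel([*xy,zb+h+.03],.08); env.movel([*xy,HOV],.2)
def place(xy,zb,h,deg):
    env.movel([*xy,HOV],.25,rot=quat(deg)); env.movel([*xy,zb+h+.012],.15); env.dwell(.2)
    hit=env.movel([*xy,zb+h-.005],.02,stop_force=4); s=env.get_state()
    print("set",hit,s["tcp_pos"]-[*xy,zb+h],s["force"],s["opening"],s["time"])
    return hit
def release(xy):
    env.grip(.07); z=env.get_state()["tcp_pos"][2]
    env.grip(.085); p=env.get_state()["tcp_pos"]; env.movel([p[0],p[1],z+.06],.1); env.movel([*xy,HOV],.25)
E
python3 - <<'E'
from h import *
for p,d in[((.619,-.033),0),((.631,.295),25),((.436,-.035),0),((.621,-.028),0),((.4355,.239),20),((.6275,-.153),3),((.4525,-.213),-20),((.6145,.097),3)]:
    print(p,[kin.inverse_kinematics([*p,z],quat(d)) is not None for z in(.27,.09)])
pick((.619,-.033),.045,.09,0)
if place((.631,.295),.005,.09,25): release((.631,.295))
cv2.imwrite("pics/s1.png",camera("side")[0])
E
```

```text
(0.619, -0.033) [True, True]
(0.631, 0.295) [True, True]
(0.436, -0.035) [True, True]
(0.621, -0.028) [True, True]
(0.4355, 0.239) [True, True]
(0.6275, -0.153) [True, True]
(0.4525, -0.213) [True, True]
(0.6145, 0.097) [True, True]
grip 0.04920966249236019 41.43771171569824 4.8667
set True [-8.91419306e-05  1.68800560e-05  5.08154998e-04] [-1.76812086 -0.64746812  4.96597925] 0.049052340794831235 9.5667
```

View pics/s1.png

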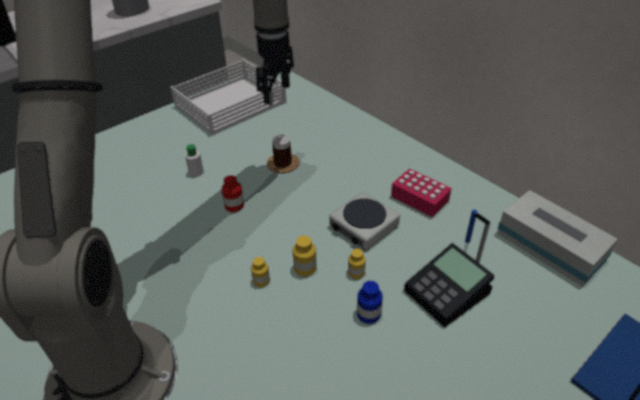

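The jar stands on the mat at (283,155). The plate is now bare at (365,213), so I'll measure it again from both views by thresholding. Then yellow.

Run:
```python
from h import *
np.set_printoptions(precision=4,suppress=True)
c=[]
for n,(u0,v0) in(("top",(349,186)),("side",(365,213))):
    g=camera(n)[0]; g=g.max(2); m=(g<85).astype(np.uint8)
    k,l,st,ce=cv2.connectedComponentsWithStats(m); i=l[v0,u0]
    e=cv2.fitEllipse(max(cv2.findContours((l==i).astype(np.uint8),0,1)[0],key=len)); c.append(on_plane(n,[e[0]],.045)[0]); print(n,i,st[i],e,c[-1])
pl=np.mean(c,0)[:2]; print(pl)
if np.linalg.norm(pl-[.621,-.028])>.005: raise SystemExit("check")
pick((.436,-.035),0,.095,0)
if place(pl,.045,.095,0): release(pl)
```

```text
top 47 [333 170  33  33 848] ((348.98687744140625, 185.8928680419922), (31.90663719177246, 32.06698989868164), 124.68427276611328) [ 0.6205 -0.0251  0.045 ]
side 1143 [344 199  42  29 995] ((364.2945251464844, 213.19007873535156), (28.691898345947266, 41.895660400390625), 92.58939361572266) [ 0.6194 -0.03    0.045 ]
[ 0.6199 -0.0275]
grip 0.048659496947685364 40.846647871658206 15.3167
set True [-0.0001  0.      0.0005] [-0.1942 -0.0187  5.9902] 0.048437810754854475 19.3333
```

Run:
```python
from h import *
for a,b,d in(((.4355,.239),(.6265,-.1525),20),((.4525,-.213),(.6135,.0975),-20)):
    pick(a,0,.095,d)
    if place(b,0,.095,3): release(b)
    else: raise SystemExit("no contact")
env.reach([.3,.5,.3],quat(70))
for n,(x0,y0,x1,y1),f in[("top",(220,110,470,290),3.2),("side",(230,130,500,330),2.96)]:
    p,d=camera(n); cv2.imwrite(f"pics/{n}E.png",p); np.save(n+"E.npy",d)
    cv2.imwrite(f"pics/{n}Ec.png",cv2.resize(p[y0:y1,x0:x1],None,fx=f,fy=f,interpolation=cv2.INTER_CUBIC))
print(env.get_state()["time"])
for n in("top","side"):
    q=cloud(n,np.load(n+"E.npy")).reshape(-1,3)
    for c,z in(((.62,-.0275),.13),((.6265,-.1525),.085),((.6135,.0975),.085),((.631,.295),.08)):
        r=q[(np.hypot(*(q[:,:2]-c).T)<.04)&(q[:,2]>z-.012)]; print(n,c,r[:,:2].mean(0)-c,np.percentile(r[:,2],95)-z,len(r))
```

```text
grip 0.04891412806297149 41.08816096675582 24.5583
set True [-7.32638886e-05  1.90223986e-05  5.75356591e-04] [-0.70225679  0.73811279  5.52112342] 0.048510711579831514 29.8833
grip 0.04866309358878585 41.24443418404553 34.8167
set True [-6.15195350e-05 -2.97268797e-05  5.14163643e-04] [-0.05855854  0.07726499  6.20443898] 0.04879484536932754 39.8
43.75
top (0.62, -0.0275) [-0.00080237  0.00093411] 0.003005467078299573 115
top (0.6265, -0.1525) [-0.00056253  0.00191037] 0.0037603391666662517 109
top (0.6135, 0.0975) [-6.41390807e-04 -5.34747634e-05] 0.003438362145521484 108
top (0.631, 0.295) [-0.00087235 -0.00050027] 0.003978484941001684 221
side (0.62, -0.0275) [-0.0024786  -0.00216982] 0.0006402130440770204 163
side (0.6265, -0.1525) [-0.0020028  -0.00114996] 0.0008905553660733534 183
side (0.6135, 0.0975) [-0.001954   -0.00352404] 0.0012025983944134178 142
side (0.631, 0.295) [-0.0025301  -0.00415307] 0.001611121421607395 196
```

View pics/topEc.png

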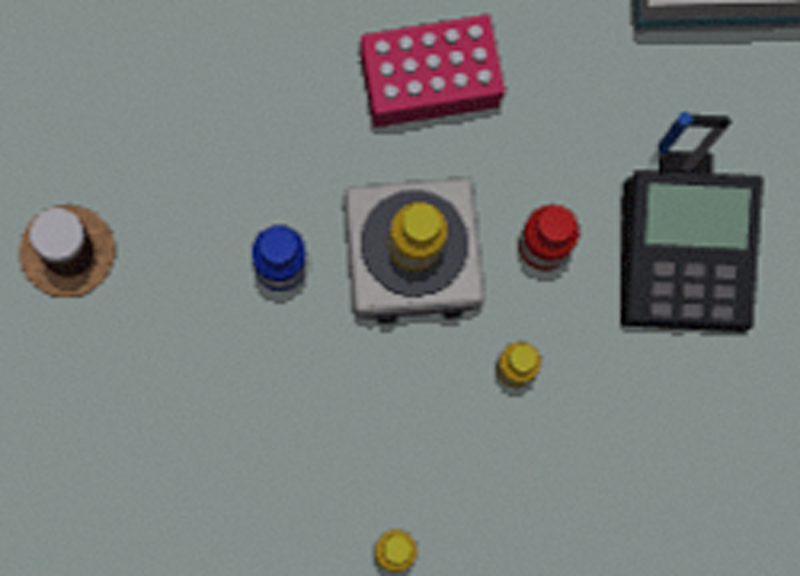

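View pics/sideEc.png

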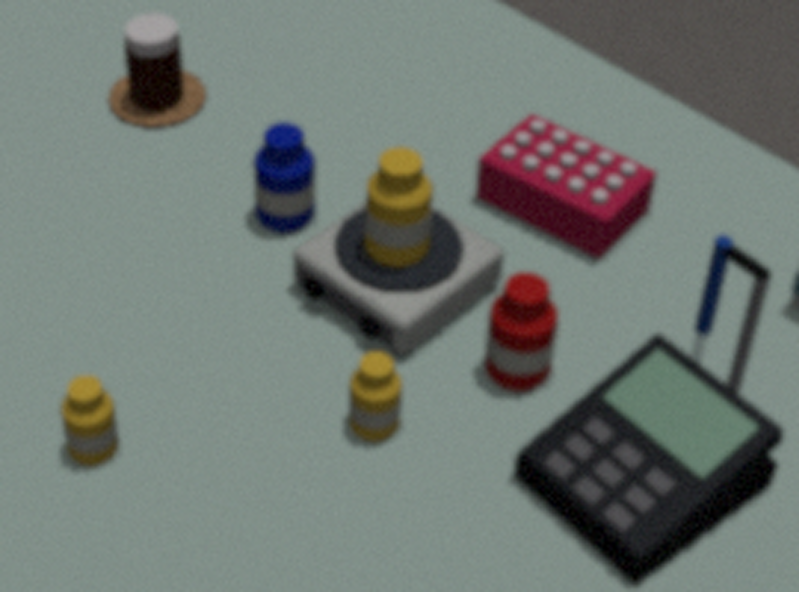

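The final views show everything upright in place: jar on the mat at top crop (57,233), yellow on the plate (418,235), red (550,237) and blue (279,258). Within each view the offsets are no more than about 4 mm, and the rack hasn't moved. Handing in.

```bash
python3 -c "
from h import *
print(job.job_done())"
```

```text
the job is handed in; nothing more can be done
None
```

The job is handed in at about 44 s of the 104 s allowed: jar on the mat, large yellow on the stirrer plate, red on the meter's side and blue opposite, all upright and within about 4 mm of target by the cameras; the judge's verdict was not shown.

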